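# Load the condiment holder and collapse it one hole

## Task

Take the loose steel canister and stand it on the tray of the telescoping condiment holder, in the vacant place beside its twin, without dropping it. Then press the sprung button on the sleeve and slide the sleeve in to the very next hole, until the button springs fully up again, so that the holder closes up around the two canisters. Work gently: never bear on the holder with more than about 3 kg of force (30 N), keep both canisters upright, and leave the sauce bottle and the mug where they are.

Things in the scene. Friction and masses are not known exactly. Their poses are not given: they have to be found in the camera images.
- holder: The condiment holder, fixed to the counter. Origin: on the counter under the middle of the tray's open end; z up, y along the rail from sleeve end to fixed end. All (x, y, z) in mm here are in this frame. Wooden tray: x -45 to 45, y 0 to 146, top z = 32, 8 mm high lips at x = -43.5 and 43.5, fixed steel fence at y = 140 to 146 up to z = 72. A 24 mm inner tube runs from the tray to y = -118.
- sleeve (a joint): Metres the sleeve (square aluminium tube over the inner tube, 36 wide, y -200 to -80, top z = 34 at joint 0) has slid along holder +y from its starting hole (0), collapsing the holder; end stop 0.070. About 3 N of friction when the catch is free. The next hole, hidden inside, is 0.0245 to 0.0375 on (it varies, 3 mm play), another 0.035 after that.
- button (a joint): Metres the sprung button is pressed down: 0 fully up (pin home in a hole), 0.007 hard down. Spring 3 N at first plus 1.2 N per mm: 11.4 N hard down. The pin is free of its hole beyond 0.0045. Between holes the released button stays 0.0045 down, its pin riding along the tube, and springs up by itself at a hole, stopping the sleeve dead.
- moving_fence (a point): Middle of the inner face of the steel fence (78 wide, 6 thick, z = 34 to 64) that the sleeve carries on a low arm over the tray; at (0, -14, 49) with the sleeve at 0.
- button_top (a point): Centre of the top of the white square button, 26 x 26 mm, on the sleeve at (0, -105, 50) with the sleeve at 0 and the button up; the black surround beneath it is at z = 38.
- thumb_plate (a point): On the upright aluminium thumb plate across the sleeve (40 wide in x, 6 thick, top z = 72), on its face that looks away from the tray towards the button; 26 mm beyond the button's centre along holder +y. Pushing here along holder +y slides the sleeve in.
- free_place (a point): Centre of the vacant place, on the tray's top, at (0, 42, 32) in the holder's frame.
- canister_mid (a point): Centre (half-way up) of the loose canister to be loaded: an upright steel cylinder with black band near its top, 56 mm diameter, 84 mm high, about 0.3 kg, standing on the counter.
- twin_mid (a point): Centre of the identical canister that already stands in the tray against the fixed fence, about (0, 110, 74) in the holder's frame.
- canister: The same loose canister; origin at the centre of its underside.
- twin: The canister already in the tray; origin at the centre of its underside.
- sauce: A bystander: white sauce bottle, 62 mm diameter, 150 mm high; origin at the centre of its underside.
- mug: A bystander: white mug, 76 mm diameter, 90 mm high, handle at its +y; origin at the centre of its underside.
Mind the look-alikes: they are no part of the job. Leave any pink look-alike of the canister alone.

How it is judged:
By the outcome, as a careful person would: the job done as asked, in the order asked, and still so for the second after the job is handed in, with the robot touching nothing.
It also fails if it takes over 61 s, if anything falls off the work surface, if the arm or the gripper's body presses on something with over 40 N, if the wrist force passes 120 N, or if a joint passes its speed limit or range.

## Robot

A 6-joint arm with a two-finger parallel gripper is mounted at the origin on the work surface. World frame = base frame: x ahead of the robot, y to its left, z up, the work surface at z = 0. Lengths are in m, angles in rad, forces in N, time in s.
With the tool pointing down it reaches from about 0.4 to 0.825 m from the base axis. Payload 7 kg.
Tool frame: the origin (TCP) lies on the centre line of the jaws, within the pads' length; the fingertips stand 22 mm ahead of it and the grasp point (between the pads) lies 3 mm ahead of it; z points along the fingers, y is the line along which they close (so a half turn about z gives the same grasp; the last joint's range is limited). The gripper opens to 88 mm and grips with 3 to 60 N. Pads are 19 mm wide; open, the fingers measure 130 mm over their backs; the gripper's body (78 mm by 193 mm) begins 47 mm behind the grasp point.
Start: joints at [1.392, 0.359, 0.012, 0, -1.224, -0.288], TCP at [0.304, 0.603, 0.249] pointing down, gripper open.
Joint ranges: [-3.07, 3.07], [-1.43, 2.12], [-1.02, 1.25], [-3.03, 1.67], [-3.05, -0], [-3.03, 3.03]. Speed limits (rad/s): [2.39, 2.39, 3.01, 3.14, 3.14, 3.14].

## Interface

Orientations are given as [roll, pitch, yaw] about the fixed x, y, z axes, in that order (R = Rz(yaw) Ry(pitch) Rx(roll)).
In Python, from station import monitor, viewer, order gives the robot as it stands. The module is installed in compiled form; this text tells all that it offers.
- The arm moves only by the tool servo_tool, never from a script. Its argument "targets" is a list of rows, each an object with "angular": the turn, a rotation vector about the tool's x, y, z in degrees, a list of three; "xyz": the shift along the tool's x, y, z in cm, a list of three; "claw": the finger opening in cm, from 0 to 8.76. A call has 1 to 20 rows; each row shifts and turns the commanded pose from where the row before left it, along the tool's axes as they then stand; what a row does not reach is not made up. A row lasts 1/10 s, in which the tool goes at most 50 mm and 8.59 degrees, less where a joint would pass 70% of its speed; a pose out of reach is approached as far as the arm can. A call is refused whole if a number of a shift passes 5 or a number of a turn 8.59, either way. A call with a gripper value outside its range is refused whole. The fingers move at their own pace and stop on an object; "force" is the grip in N (left out, the last holds). Time passes only in rows, so rows that do not move let the fingers close. It gives the time, the measured TCP pose, the force, the opening and the grip force at its end, in the units of the state.
- monitor.get_state(): the state, without advancing time (a new reading comes with each control period).
- viewer.grab_frame(name): name is "scene" or "top" or "wrist"; returns a dict with "color" (400x640x3 uint8, blue, green, red), "fovy" (degrees; the focal length in pixels is half the picture's height over the tangent of half this angle, whatever the lens; pixels are square), "cx", "cy" (the principal point, pixels), "R" (3x3) and "t" (3): a world point X has camera coordinates R X + t. Camera axes: x right, y down, z forward; pixel columns grow to the right and rows downward; lengths in m; the calibration is good to about 2 mm. A picture is of the moment at which its call begins. There is no depth.
- order.job_done(): hands the job in; it is judged then, once.
The state is a dict: "t": time; "q": joint angles; "qd": joint speeds; "joint_efforts": joint torques, N m; "eef_pos": TCP position; "ee_rot": TCP orientation; "force": force on the tool from outside, world axes, zero at the start; "moment": the same for the moment, N m; "width": finger opening in m; "gripper_force": force on a finger pad.
Only numpy, scipy, OpenCV 4.12 (cv2) and the standard library are available. Lean on these libraries where they do the work, as an engineer would, in place of code of your own. Each camera call takes 0.05 s, during which the arm holds its last target. There are 200 camera calls.

## Working session

There is one attempt and no reset: what is moved stays moved. The work goes in short steps, Python scripts to look and compute and a tool call to move; the robot and the scene stay as the last step left them, time stands still between calls to the robot, and variables do not carry over. Pictures are saved under pics/ and viewed, at most 10 in all, crops included, and the job is handed in when it is done.

Besides the shell and the picture viewer there is one more tool, called after ">>>" as name(argument=value, ...) on one line, values as JSON. servo_tool: Moves the arm, as the interface text tells. Its arguments: {"type":"object","properties":{"targets":{"type":"array"},"force":{"type":"number"}},"required":["targets"]}

```bash
mkdir -p pics; cat > h.py <<'E'
import numpy as np, cv2, pickle
from station import monitor, viewer, order
def grab(n,tag):
    f=viewer.grab_frame(n); cv2.imwrite(f'pics/{tag}.png',f['color']); pickle.dump(f,open(f'pics/{tag}.pkl','wb')); return f
def load(tag): return pickle.load(open(f'pics/{tag}.pkl','rb'))
def K(f):
    F=200/np.tan(np.radians(f['fovy'])/2); return F,f['cx'],f['cy']
def ray(f,u,v):
    F,cx,cy=K(f); R=np.array(f['R']);t=np.array(f['t']); return -R.T@t, R.T@np.array([(u-cx)/F,(v-cy)/F,1])
def atz(f,u,v,z):
    o,d=ray(f,u,v); return o+d*(z-o[2])/d[2]
def proj(f,X):
    F,cx,cy=K(f); c=np.array(f['R'])@np.array(X)+np.array(f['t']); return np.array([cx+F*c[0]/c[2],cy+F*c[1]/c[2]])
E
python3 - <<'E'
from h import *
a=grab('scene','s0');b=grab('top','t0')
for f in(a,b):print(f['fovy'],f['cx'],f['cy'],ray(f,320,200))
print(monitor.get_state())
E
```

```text
53.79010090956866 314.43980540895717 206.3152386399001 (array([ 0.82819332, -0.24720914,  0.74089971]), array([-0.37080729,  0.47956829, -0.7955951 ]))
45.10109642769818 312.26369599226433 206.4466731868946 (array([0.30846201, 0.11863972, 0.96197558]), array([ 0.2337454 , -0.02151578, -0.97228458]))
{'t': 0.1, 'q': array([ 1.39212154e+00,  3.59290402e-01,  1.11534460e-02, -2.80967134e-04,
       -1.22409432e+00, -2.88099368e-01]), 'qd': array([ 9.11425492e-05, -2.39509222e-03,  4.24589899e-03,  1.92178849e-03,
       -1.31486322e-03, -2.43975546e-04]), 'joint_efforts': array([-1.00160381e-03, -5.84161270e+01,  2.93750703e+01,  7.01549783e+00,
        1.01423910e-02, -4.85860551e-05]), 'eef_pos': array([0.30360474, 0.60242005, 0.24773869]), 'ee_rot': array([ 3.14014179e+00, -1.54490367e-04, -4.66869699e-01]), 'force': array([ 0.22342206, -0.8702982 , -0.92881453]), 'moment': array([ 0.03882104,  0.04848782, -0.04436334]), 'gripper_force': 0.0, 'width': 0.0876964571407513}
```

View pics/s0.png

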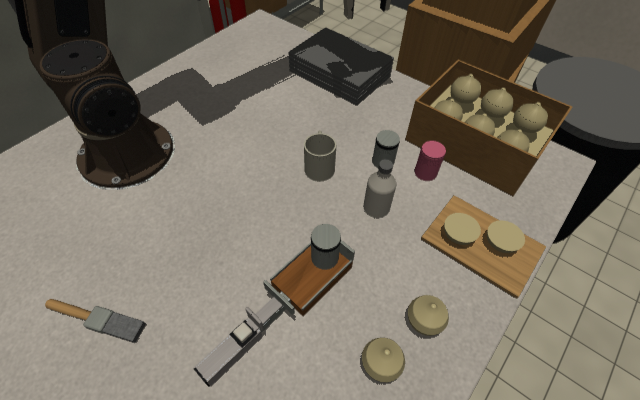

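View pics/t0.png

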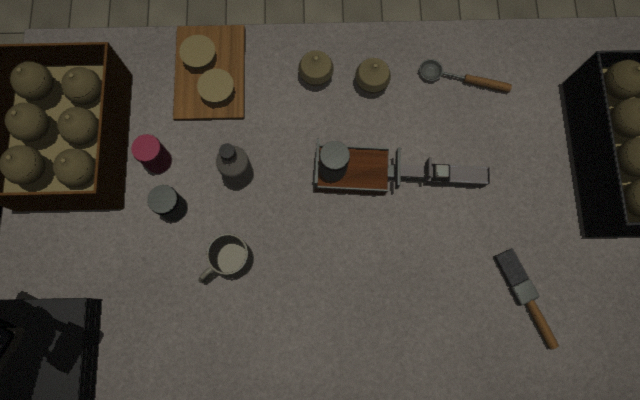

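The gray canister with a dark band is at top (163,198) / scene (387,150). It could be confused with the pink look-alike at top (147,150), the twin in the tray at top (335,155), or the sauce bottle at top (232,165). I choose the gray one and check it in crops.

```bash
python3 - <<'E'
from h import *
def crop(tag,x,y,w,h,s):
    c=load(tag)['color'][y:y+h,x:x+w]; c=cv2.resize(c,None,fx=s,fy=s,interpolation=cv2.INTER_CUBIC); c=np.clip(c.astype(float)*1.8,0,255).astype(np.uint8)
    for i in range(0,w,10): cv2.line(c,(i*s,0),(i*s,12 if (x+i)%50==0 else 5),(0,255,255),1)
    for i in range(0,h,10): cv2.line(c,(0,i*s),(12 if (y+i)%50==0 else 5,i*s),(0,255,255),1)
    return c
cv2.imwrite('pics/c1.png',np.vstack([crop('t0',300,130,200,75,4),crop('t0',120,130,200,75,4)]))
cv2.imwrite('pics/c2.png',np.hstack([crop('s0',190,210,170,180,4)[:600],crop('s0',360,120,30,150,4)]))
E
```

```text
(no output)
```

View pics/c1.png

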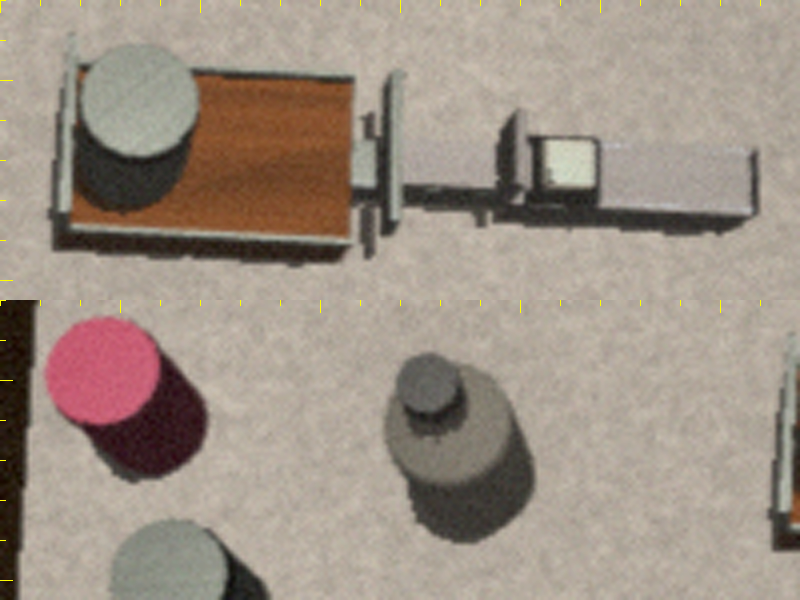

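View pics/c2.png

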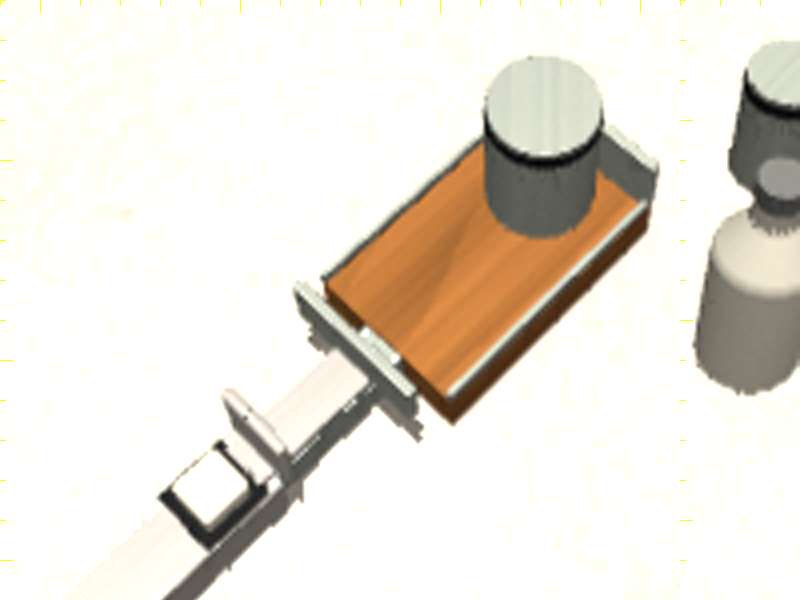

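```bash
cat >> h.py <<'E'
def H(p,l):
    c,s=np.cos(p[2]),np.sin(p[2]); x,y,z=np.array(l)/1000.; return np.array([p[0]+c*x-s*y,p[1]+s*x+c*y,z])
E
python3 - <<'E'
from h import *
from scipy.optimize import least_squares
t,s=load('t0'),load('s0')
T=lambda u,v:(300+u/4,130+v/4); S=lambda u,v:(190+u/4,210+v/4)
b=atz(t,*T(569,164),.05); w=atz(t,*T(139.5,100),.116); print('btn',b,'twin',w,np.linalg.norm((b-w)[:2]))
print('scene btn',atz(s,*S(212,490),.05),'twin',atz(s,*S(543,106),.116))
print('can',atz(t,162.3,199.3,.084),atz(s,387,138,.084))
d=w-b; yaw=np.arctan2(-d[0],d[1])
sgn=1
# which lip is +x
obs=[(t,T(569,164),(0,-105,50)),(t,T(139.5,100),(0,110,116)),(s,S(212,490),(0,-105,50)),(s,S(543,106),(0,110,116))]
p0=np.array([*(b[:2]+d[:2]*105/215),yaw])
for l in [(43.5,0,40),(-43.5,0,40),(39,-17,64),(-39,-17,64),(20,-76,72)]: print(l,(proj(t,H(p0,l))-[300,130])*4,(proj(s,H(p0,l))-[190,210])*4)
x1=proj(t,H(p0,(43.5,0,40)))[1]<proj(t,H(p0,(-43.5,0,40)))[1]
k=1 if x1 else -1
obs+=[(t,T(354,77),(k*43.5,0,40)),(t,T(350,241),(-k*43.5,0,40)),(t,T(397,70),(k*39,-17,64)),(t,T(392,220),(-k*39,-17,64))]
# scene: same side far/near
k2=1 if proj(s,H(p0,(43.5,0,40)))[1]<proj(s,H(p0,(-43.5,0,40)))[1] else -1
obs+=[(s,S(326,278),(k2*43.5,0,40)),(s,S(450,395),(-k2*43.5,0,40)),(s,S(299,286),(k2*39,-17,64)),(s,S(413,398),(-k2*39,-17,64))]
f=lambda p:np.concatenate([proj(c,H(p,l))-uv for c,uv,l in obs])
r=least_squares(f,p0,loss='soft_l1');print(r.x,np.degrees(r.x[2]));print(r.fun.reshape(-1,2).round(1))
for l in [(0,42,32),(0,-105,50),(0,-79,60)]: print(l,H(r.x,l))
E
```

```text
btn [ 0.58074517 -0.14446862  0.05      ] twin [0.59657177 0.07010891 0.116     ] 0.21516040462361413
scene btn [ 0.58573161 -0.14514712  0.05      ] twin [0.59888546 0.06975543 0.116     ]
can [0.52802997 0.39486696 0.084     ] [0.52849466 0.39411905 0.084     ]
(43.5, 0, 40) [354.15698544  77.30590179] [443.4008716  390.76476884]
(-43.5, 0, 40) [351.60252247 244.14123126] [316.36185277 272.4344864 ]
(39, -17, 64) [396.16358451  71.16018189] [408.30347788 389.71357948]
(-39, -17, 64) [394.59611087 224.25918793] [291.51860851 279.57677885]
(20, -76, 72) [520.44318491 108.3654457 ] [279.44503278 447.87656811]
[ 0.59113096 -0.03973034 -0.06955008] -3.9849258965066934
[[-0.1 -1.5]
 [ 0.  -1.1]
 [-0.5 -1. ]
 [ 0.  -0.1]
 [-0.1 -1.2]
 [ 0.4 -0.5]
 [-0.3 -1. ]
 [ 0.7 -0.3]
 [-1.5 -0.5]
 [-0.5 -0.2]
 [-0.9 -0.7]
 [ 0.  -1.2]]
(0, 42, 32) [0.59404971 0.00216811 0.032     ]
(0, -105, 50) [ 0.58383409 -0.14447649  0.05      ]
(0, -79, 60) [ 0.58564093 -0.11853935  0.06      ]
```

```bash
cat >> h.py <<'E'
P=np.array([0.59113,-0.03973,-0.06955])
def rel(X):
    "shift in tool axes (cm) from the present TCP to X"
    from scipy.spatial.transform import Rotation as Ro
    s=monitor.get_state(); return (Ro.from_euler('xyz',s['ee_rot']).as_matrix().T@(np.array(X)-s['eef_pos'])*100).round(2)
E
python3 - <<'E'
from h import *
t,s=load('t0'),load('s0')
print('pink',atz(t,146,148,.084),'sauce cap',atz(t,227.5,151.5,.15),'sauce scene',atz(s,385,167,.15),'mug rim',atz(t,229,250,.09),atz(s,320,143,.09))
E
```

```text
pink [0.6303792  0.43072924 0.084     ] sauce cap [0.59612296 0.26232691 0.15      ] sauce scene [0.60118782 0.25715179 0.15      ] mug rim [0.42857601 0.26742541 0.09      ] [0.42021545 0.27480329 0.09      ]
```

>>> servo_tool(targets=[{"angular":[0,0,8.4],"xyz":[0,0,0],"claw":8.76},{"angular":[0,0,8.4],"xyz":[0,0,0],"claw":8.76},{"angular":[0,0,8.4],"xyz":[0,0,0],"claw":8.76},{"angular":[0,0,8.4],"xyz":[0,0,0],"claw":8.76},{"angular":[0,0,8.4],"xyz":[0,0,0],"claw":8.76},{"angular":[0,0,8.4],"xyz":[0,0,0],"claw":8.76},{"angular":[0,0,8.4],"xyz":[0,0,0],"claw":8.76},{"angular":[0,0,8.4],"xyz":[0,0,0],"claw":8.76},{"angular":[0,0,0],"xyz":[0,0,0],"claw":8.76}], force=20)

```text
t: 1.0
eef_pos: [0.3037, 0.6025, 0.248]
ee_rot: [3.141, -0.001, -1.642]
force: [0.2, -0.4, 0.2]
width: 0.0876
gripper_force: 0.0
```

```bash
python3 -c "
from h import *
print(monitor.get_state()['q'],rel([.5282,.3945,.061]))"
```

```text
[ 1.39207617e+00  3.59028550e-01  1.14412834e-02 -2.28461571e-04
 -1.22410459e+00 -1.46320595e+00] [ 19.14 -23.88  18.71]
```

>>> servo_tool(targets=[{"angular":[0,0,0],"xyz":[2.4,-3.0,0],"claw":7.6},{"angular":[0,0,0],"xyz":[2.4,-3.0,0],"claw":7.6},{"angular":[0,0,0],"xyz":[2.4,-3.0,0],"claw":7.6},{"angular":[0,0,0],"xyz":[2.4,-3.0,0.5],"claw":7.6},{"angular":[0,0,0],"xyz":[2.4,-3.0,1],"claw":7.6},{"angular":[0,0,0],"xyz":[2.4,-3.0,1],"claw":7.6},{"angular":[0,0,0],"xyz":[2.4,-3.0,2],"claw":7.6},{"angular":[0,0,0],"xyz":[2.3,-2.9,2],"claw":7.6},{"angular":[0,0,0],"xyz":[0,0,2],"claw":7.6},{"angular":[0,0,0],"xyz":[0,0,0],"claw":7.6},{"angular":[0,0,0],"xyz":[0,0,0],"claw":7.6}])

```text
t: 2.1
eef_pos: [0.529, 0.3958, 0.1637]
ee_rot: [3.141, -0.001, -1.637]
force: [0.7, -0.2, 0.4]
width: 0.0764
gripper_force: 0.0
```

```bash
python3 -c "
from h import *
print(rel([.5282,.3945,.061]))
f=grab('wrist','w1'); print([proj(f,[.5282,.3945,z]) for z in (0,.084)], [proj(f,[.5282+a,.3945+b,.084]) for a,b in((.028,0),(-.028,0),(0,.028),(0,-.028))])"
```

```text
[ 0.13  0.07 10.27]
[array([320.24870402, 183.50372143]), array([320.47255105, 211.78482286])] [array([280.04886765, 214.29556089]), array([361.07875548, 209.26274833]), array([323.01034565, 249.05591774]), array([317.76162654, 171.97107096])]
```

View pics/w1.png

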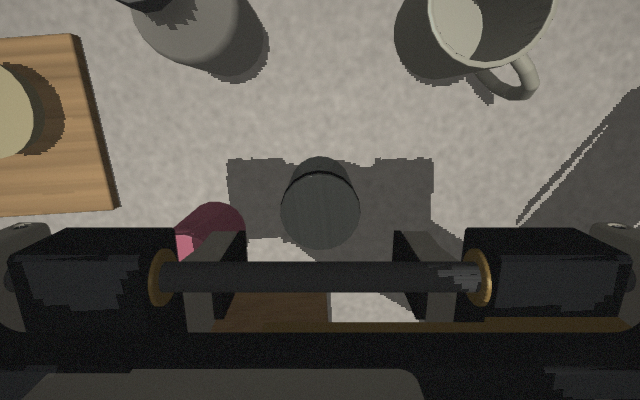

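The wrist view shows the gray canister, black band included, at (320,210). That matches the prediction, and it is clear of the pink look-alike at (210,230). Descending.

>>> servo_tool(targets=[{"angular":[0,0,0],"xyz":[0.13,0.07,2],"claw":7.6},{"angular":[0,0,0],"xyz":[0,0,2],"claw":7.6},{"angular":[0,0,0],"xyz":[0,0,2],"claw":7.6},{"angular":[0,0,0],"xyz":[0,0,1.5],"claw":7.6},{"angular":[0,0,0],"xyz":[0,0,1.5],"claw":7.6},{"angular":[0,0,0],"xyz":[0,0,1.2],"claw":7.6},{"angular":[0,0,0],"xyz":[0,0,0],"claw":7.6},{"angular":[0,0,0],"xyz":[0,0,0],"claw":6.2},{"angular":[0,0,0],"xyz":[0,0,0],"claw":5.0},{"angular":[0,0,0],"xyz":[0,0,0],"claw":4.5},{"angular":[0,0,0],"xyz":[0,0,0],"claw":4.5},{"angular":[0,0,0],"xyz":[0,0,0],"claw":4.5},{"angular":[0,0,0],"xyz":[0,0,0],"claw":4.5}], force=25)

```text
t: 3.45
eef_pos: [0.5287, 0.3949, 0.0624]
ee_rot: [-3.141, 0.001, -1.639]
force: [-0.2, 0.9, 5.8]
width: 0.0558
gripper_force: 25.0
```

>>> servo_tool(targets=[{"angular":[0,0,0],"xyz":[0,0,-0.5],"claw":4.5},{"angular":[0,0,0],"xyz":[0,0,-1],"claw":4.5},{"angular":[0,0,0],"xyz":[0,0,-1.5],"claw":4.5},{"angular":[0,0,0],"xyz":[0,0,-2],"claw":4.5},{"angular":[0,0,0],"xyz":[0,0,-2.5],"claw":4.5},{"angular":[0,0,0],"xyz":[0,0,-2.5],"claw":4.5},{"angular":[0,0,0],"xyz":[0,0,-2.5],"claw":4.5},{"angular":[0,0,0],"xyz":[0,0,-2.5],"claw":4.5},{"angular":[0,0,0],"xyz":[0,0,-1.5],"claw":4.5},{"angular":[0,0,0],"xyz":[0,0,-1],"claw":4.5},{"angular":[0,0,0],"xyz":[0,0,-0.5],"claw":4.5},{"angular":[0,0,0],"xyz":[0,0,0],"claw":4.5}])

```text
t: 4.65
eef_pos: [0.5283, 0.3945, 0.2421]
ee_rot: [-3.141, 0.001, -1.64]
force: [1.0, 0.6, -3.1]
width: 0.0556
gripper_force: 25.0
```

```bash
python3 -c "
from h import *
print(rel([*H(P,(0,42,0))[:2],.245]),monitor.get_state()['force'])"
```

```text
[38.69 -9.26 -0.31] [ 1.02952319  0.55491369 -3.08412799]
```

>>> servo_tool(targets=[{"angular":[0,0,0],"xyz":[1,-0.24,0],"claw":4.5},{"angular":[0,0,0],"xyz":[2,-0.48,0],"claw":4.5},{"angular":[0,0,0],"xyz":[3,-0.72,0],"claw":4.5},{"angular":[0,0,0],"xyz":[3,-0.72,0],"claw":4.5},{"angular":[0,0,0],"xyz":[3,-0.72,0],"claw":4.5},{"angular":[0,0,0],"xyz":[3,-0.72,0],"claw":4.5},{"angular":[0,0,0],"xyz":[3,-0.72,0],"claw":4.5},{"angular":[0,0,0],"xyz":[3,-0.72,0],"claw":4.5},{"angular":[0,0,0],"xyz":[3,-0.72,0],"claw":4.5},{"angular":[0,0,0],"xyz":[3,-0.72,0],"claw":4.5},{"angular":[0,0,0],"xyz":[3,-0.72,0],"claw":4.5},{"angular":[0,0,0],"xyz":[3,-0.72,0],"claw":4.5},{"angular":[0,0,0],"xyz":[3,-0.72,0],"claw":4.5},{"angular":[0,0,0],"xyz":[2,-0.48,0],"claw":4.5},{"angular":[0,0,0],"xyz":[0.7,-0.14,0],"claw":4.5},{"angular":[0,0,0],"xyz":[0,0,0],"claw":4.5},{"angular":[0,0,0],"xyz":[0,0,0],"claw":4.5}])

```text
t: 6.35
eef_pos: [0.5936, 0.002, 0.2412]
ee_rot: [3.141, 0.0, -1.64]
force: [-0.3, 1.3, -2.3]
width: 0.0558
gripper_force: 25.0
```

```bash
python3 -c "
from h import *
print(rel([*H(P,(0,42,0))[:2],.0954]),monitor.get_state()['force'])
f=grab('wrist','w2'); 
for l in [(0,110,116),(-28,110,116),(28,110,116),(0,138,116),(0,82,116),(43.5,0,40),(-43.5,0,40),(39,-14,64),(-39,-14,64)]: print(l,proj(f,H(P,l)).round(1))"
```

```text
[-0.02 -0.05 14.58] [-0.34996413  1.2730244  -2.28061956]
(0, 110, 116) [318.8 270.5]
(-28, 110, 116) [350.6 270.5]
(28, 110, 116) [287.  270.4]
(0, 138, 116) [318.8 298.4]
(0, 82, 116) [318.8 241. ]
(43.5, 0, 40) [276.1 135.9]
(-43.5, 0, 40) [361.9 136. ]
(39, -14, 64) [277.1 123.1]
(-39, -14, 64) [360.9 123.2]
```

View pics/w2.png

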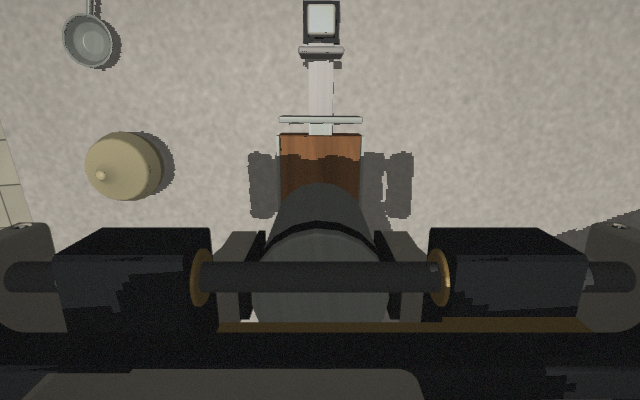

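The wrist view shows the tray's lip ends at (278,134) and (362,134) and the fence edge at row 123, all within about 1 px of the prediction. Lowering.

>>> servo_tool(targets=[{"angular":[0,0,0],"xyz":[0,-0.05,1],"claw":4.5},{"angular":[0,0,0],"xyz":[0,0,2],"claw":4.5},{"angular":[0,0,0],"xyz":[0,0,2],"claw":4.5},{"angular":[0,0,0],"xyz":[0,0,2],"claw":4.5},{"angular":[0,0,0],"xyz":[0,0,2],"claw":4.5},{"angular":[0,0,0],"xyz":[0,0,2],"claw":4.5},{"angular":[0,0,0],"xyz":[0,0,1.5],"claw":4.5},{"angular":[0,0,0],"xyz":[0,0,1],"claw":4.5},{"angular":[0,0,0],"xyz":[0,0,0.5],"claw":4.5},{"angular":[0,0,0],"xyz":[0,0,0.2],"claw":4.5},{"angular":[0,0,0],"xyz":[0,0,0],"claw":4.5},{"angular":[0,0,0],"xyz":[0,0,0],"claw":4.5}])

```text
t: 7.6
eef_pos: [0.595, 0.0022, 0.1003]
ee_rot: [-3.14, 0.0, -1.639]
force: [0.6, -0.3, -3.7]
width: 0.0556
gripper_force: 25.0
```

>>> servo_tool(targets=[{"angular":[0,0,0],"xyz":[0,0,0.2],"claw":4.5},{"angular":[0,0,0],"xyz":[0,0,0.1],"claw":4.5},{"angular":[0,0,0],"xyz":[0,0,0],"claw":4.5}])

```text
t: 7.9
eef_pos: [0.5945, 0.002, 0.0966]
ee_rot: [-3.142, 0.0, -1.64]
force: [1.1, -1.4, -3.3]
width: 0.0561
gripper_force: 25.0
```

>>> servo_tool(targets=[{"angular":[0,0,0],"xyz":[0,0,0.1],"claw":4.5},{"angular":[0,0,0],"xyz":[0,0,0],"claw":4.5}])

```text
t: 8.1
eef_pos: [0.5945, 0.002, 0.0955]
ee_rot: [3.141, -0.0, -1.64]
force: [-0.2, 0.9, -2.7]
width: 0.0556
gripper_force: 25.0
```

>>> servo_tool(targets=[{"angular":[0,0,0],"xyz":[0,0,0.05],"claw":4.5},{"angular":[0,0,0],"xyz":[0,0,0],"claw":4.5}])

```text
t: 8.3
eef_pos: [0.5945, 0.002, 0.095]
ee_rot: [3.142, -0.0, -1.64]
force: [-0.2, -0.5, -1.9]
width: 0.0554
gripper_force: 25.0
```

>>> servo_tool(targets=[{"angular":[0,0,0],"xyz":[0,0,0.05],"claw":4.5},{"angular":[0,0,0],"xyz":[0,0,0],"claw":4.5}])

```text
t: 8.5
eef_pos: [0.5945, 0.002, 0.0945]
ee_rot: [3.142, -0.0, -1.64]
force: [-1.9, -0.6, -2.0]
width: 0.056
gripper_force: 25.0
```

>>> servo_tool(targets=[{"angular":[0,0,0],"xyz":[0,0,0.05],"claw":4.5},{"angular":[0,0,0],"xyz":[0,0,0],"claw":4.5}])

```text
t: 8.7
eef_pos: [0.5945, 0.002, 0.0944]
ee_rot: [-3.141, -0.0, -1.64]
force: [-1.9, -0.4, 1.1]
width: 0.0554
gripper_force: 25.0
```

>>> servo_tool(targets=[{"angular":[0,0,0],"xyz":[0,0,0],"claw":5.7},{"angular":[0,0,0],"xyz":[0,0,0],"claw":6.0},{"angular":[0,0,0],"xyz":[0,0,0],"claw":6.6},{"angular":[0,0,0],"xyz":[0,0,0],"claw":7.6},{"angular":[0,0,0],"xyz":[0,0,0],"claw":7.6},{"angular":[0,0,0],"xyz":[0,0,0],"claw":7.6},{"angular":[0,0,0],"xyz":[0,0,-0.5],"claw":7.6},{"angular":[0,0,0],"xyz":[0,0,-1],"claw":7.6},{"angular":[0,0,0],"xyz":[0,0,-2],"claw":7.6},{"angular":[0,0,0],"xyz":[0,0,-2],"claw":7.6},{"angular":[0,0,0],"xyz":[0,0,-2],"claw":7.6},{"angular":[0,0,0],"xyz":[0,0,-1],"claw":7.6},{"angular":[0,0,0],"xyz":[0,0,0],"claw":7.6},{"angular":[0,0,0],"xyz":[0,0,0],"claw":7.6}])

```text
t: 10.1
eef_pos: [0.5942, 0.002, 0.1787]
ee_rot: [3.141, 0.0, -1.64]
force: [-0.1, -0.8, -0.6]
width: 0.0763
gripper_force: 0.0
```

```bash
python3 -c "
from h import *
print(monitor.get_state()['force'],rel([*H(P,(0,-91,0))[:2],.09]))
a=grab('scene','s2');b=grab('top','t2')
g=lambda f,x,y,w,h:cv2.resize(np.clip(f['color'][y:y+h,x:x+w]*1.6,0,255).astype(np.uint8),(400,500),interpolation=cv2.INTER_CUBIC)
cv2.imwrite('pics/c3.png',np.hstack([g(a,230,210,160,200)[:, :],g(b,300,110,100,125)]))"
```

```text
[-0.13925346 -0.83102335 -0.63968996] [13.29  0.02  8.87]
```

View pics/c3.png

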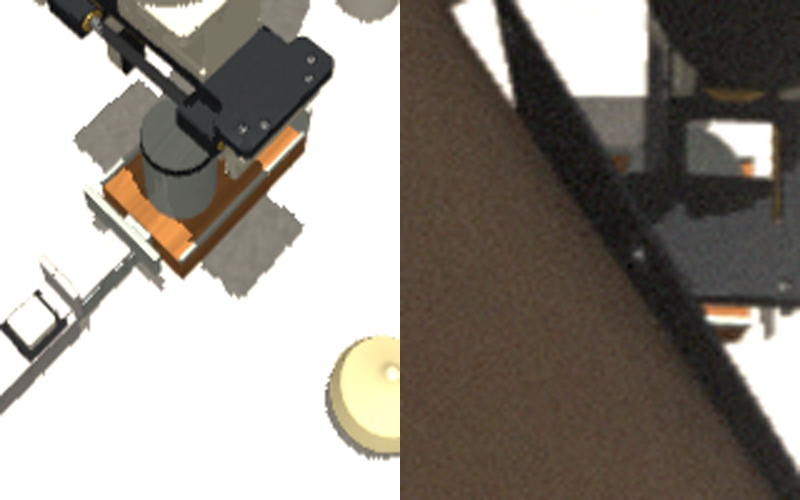

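The canister stands upright in the vacant place. The gripper moves on to the button.

>>> servo_tool(targets=[{"angular":[0,0,0],"xyz":[1,0,0],"claw":4},{"angular":[0,0,0],"xyz":[2,0,0],"claw":2},{"angular":[0,0,0],"xyz":[2.5,0,0],"claw":0},{"angular":[0,0,0],"xyz":[2.5,0,0],"claw":0},{"angular":[0,0,0],"xyz":[2.5,0,0],"claw":0},{"angular":[0,0,0],"xyz":[2,0,1],"claw":0},{"angular":[0,0,0],"xyz":[0.9,0,1],"claw":0},{"angular":[0,0,0],"xyz":[0,0,2],"claw":0},{"angular":[0,0,0],"xyz":[0,0,2],"claw":0},{"angular":[0,0,0],"xyz":[0,0,1],"claw":0},{"angular":[0,0,0],"xyz":[0,0,0],"claw":0},{"angular":[0,0,0],"xyz":[0,0,0],"claw":0}], force=10)

```text
t: 11.4
eef_pos: [0.5855, -0.1316, 0.1092]
ee_rot: [3.141, -0.0, -1.639]
force: [0.8, -0.0, 0.1]
width: 0.0007
gripper_force: 0.0
```

```bash
python3 -c "
from h import *
print(monitor.get_state()['force'],rel([*H(P,(0,-92,0))[:2],.072]))
a=grab('scene','s3');b=grab('wrist','w3')
c=cv2.resize(np.clip(a['color'][270:390,190:310]*1.5,0,255).astype(np.uint8),(400,400),interpolation=cv2.INTER_CUBIC)
d=cv2.resize(b['color'][100:300,220:420],(400,400),interpolation=cv2.INTER_CUBIC)
cv2.imwrite('pics/c4.png',np.hstack([c,d]))
for l in [(0,-105,50),(-13,-118,50),(13,-92,50),(20,-79,72),(0,-92,60)]: print(l,((proj(a,H(P,l))-[190,270])*400/120).round(),((proj(b,H(P,l))-[220,100])*2).round()+[400,0])"
```

```text
[ 0.76588189 -0.00532908  0.12638194] [-0.01  0.08  3.72]
(0, -105, 50) [175. 205.] [603. 208.]
(-13, -118, 50) [140. 206.] [645. 167.]
(13, -92, 50) [210. 204.] [561. 247.]
(20, -79, 72) [233. 181.] [534. 316.]
(0, -92, 60) [191. 181.] [603. 259.]
```

View pics/c4.png

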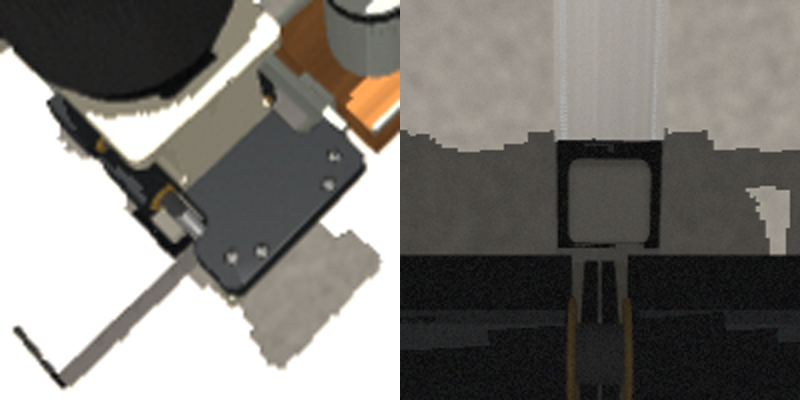

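The button spans (568–650, 158–243) in the wrist crop, about 2 mm further from the tray than predicted. I'll back off 2 mm and descend in steps.

>>> servo_tool(targets=[{"angular":[0,0,0],"xyz":[0.2,0.2,0],"claw":0},{"angular":[0,0,0],"xyz":[0,0,0.8],"claw":0},{"angular":[0,0,0],"xyz":[0,0,0.5],"claw":0},{"angular":[0,0,0],"xyz":[0,0,0.3],"claw":0},{"angular":[0,0,0],"xyz":[0,0,0.1],"claw":0},{"angular":[0,0,0],"xyz":[0,0,0],"claw":0}])

```text
t: 12.1
eef_pos: [0.5831, -0.1335, 0.0918]
ee_rot: [3.141, -0.0, -1.64]
force: [-0.2, -0.4, 0.1]
width: 0.0006
gripper_force: 0.0
```

>>> servo_tool(targets=[{"angular":[0,0,0],"xyz":[0,0,0.4],"claw":0},{"angular":[0,0,0],"xyz":[0,0,0.4],"claw":0},{"angular":[0,0,0],"xyz":[0,0,0],"claw":0},{"angular":[0,0,0],"xyz":[0,0,0],"claw":0}])

```text
t: 12.5
eef_pos: [0.5831, -0.1335, 0.0839]
ee_rot: [3.141, -0.0, -1.64]
force: [-1.5, 0.1, 0.3]
width: 0.0003
gripper_force: 0.0
```

>>> servo_tool(targets=[{"angular":[0,0,0],"xyz":[0,0,0.3],"claw":0},{"angular":[0,0,0],"xyz":[0,0,0.2],"claw":0},{"angular":[0,0,0],"xyz":[0,0,0],"claw":0},{"angular":[0,0,0],"xyz":[0,0,0],"claw":0}])

```text
t: 12.9
eef_pos: [0.5831, -0.1335, 0.079]
ee_rot: [3.141, -0.0, -1.64]
force: [0.8, 0.1, 0.2]
width: 0.0007
gripper_force: 0.0
```

>>> servo_tool(targets=[{"angular":[0,0,0],"xyz":[0,0,0.3],"claw":0},{"angular":[0,0,0],"xyz":[0,0,0.3],"claw":0},{"angular":[0,0,0],"xyz":[0,0,0.2],"claw":0},{"angular":[0,0,0],"xyz":[0,0,0],"claw":0},{"angular":[0,0,0],"xyz":[0,0,0],"claw":0}])

```text
t: 13.4
eef_pos: [0.5832, -0.1336, 0.0713]
ee_rot: [-3.141, -0.0, -1.64]
force: [0.1, 0.0, 3.8]
width: 0.0005
gripper_force: 1.9
```

>>> servo_tool(targets=[{"angular":[0,0,0],"xyz":[0,0,0.2],"claw":0},{"angular":[0,0,0],"xyz":[0,0,0.1],"claw":0},{"angular":[0,0,0],"xyz":[0,0,0],"claw":0},{"angular":[0,0,0],"xyz":[0,0,0],"claw":0}])

```text
t: 13.8
eef_pos: [0.5833, -0.1336, 0.0685]
ee_rot: [-3.141, -0.0, -1.639]
force: [-2.0, 0.0, 7.0]
width: 0.0004
gripper_force: 3.5
```

>>> servo_tool(targets=[{"angular":[0,0,0],"xyz":[0,0,0.15],"claw":0},{"angular":[0,0,0],"xyz":[0,0,0.1],"claw":0},{"angular":[0,0,0],"xyz":[0,0,0],"claw":0},{"angular":[0,0,0],"xyz":[0,0,0],"claw":0}])

```text
t: 14.2
eef_pos: [0.5833, -0.1336, 0.0663]
ee_rot: [-3.141, -0.0, -1.639]
force: [-2.6, 0.4, 9.8]
width: 0.0005
gripper_force: 4.7
```

>>> servo_tool(targets=[{"angular":[0,0,0],"xyz":[-0.1,0,0],"claw":0},{"angular":[0,0,0],"xyz":[-0.1,0,0],"claw":0},{"angular":[0,0,0],"xyz":[0,0,0],"claw":0}])

```text
t: 14.5
eef_pos: [0.5834, -0.132, 0.0664]
ee_rot: [-3.141, -0.001, -1.639]
force: [-2.9, -2.2, 9.5]
width: 0.0005
gripper_force: 4.7
```

>>> servo_tool(targets=[{"angular":[0,0,0],"xyz":[-0.1,0,0.03],"claw":0},{"angular":[0,0,0],"xyz":[-0.1,0,0],"claw":0},{"angular":[0,0,0],"xyz":[-0.1,0,0],"claw":0},{"angular":[0,0,0],"xyz":[0,0,0],"claw":0}])

```text
t: 14.9
eef_pos: [0.5837, -0.1291, 0.0662]
ee_rot: [-3.141, -0.001, -1.639]
force: [-3.8, -1.9, 10.6]
width: 0.0006
gripper_force: 4.8
```

>>> servo_tool(targets=[{"angular":[0,0,0],"xyz":[-0.1,0,0],"claw":0},{"angular":[0,0,0],"xyz":[-0.1,0,0],"claw":0},{"angular":[0,0,0],"xyz":[-0.1,0,0],"claw":0},{"angular":[0,0,0],"xyz":[-0.1,0,0],"claw":0},{"angular":[0,0,0],"xyz":[0,0,0],"claw":0}])

```text
t: 15.4
eef_pos: [0.584, -0.1251, 0.0662]
ee_rot: [-3.141, -0.001, -1.639]
force: [-2.7, -2.3, 9.9]
width: 0.0005
gripper_force: 4.8
```

>>> servo_tool(targets=[{"angular":[0,0,0],"xyz":[-0.1,0,0],"claw":0},{"angular":[0,0,0],"xyz":[-0.1,0,0],"claw":0},{"angular":[0,0,0],"xyz":[-0.1,0,0],"claw":0},{"angular":[0,0,0],"xyz":[-0.1,0,0],"claw":0},{"angular":[0,0,0],"xyz":[0,0,0],"claw":0}])

```text
t: 15.9
eef_pos: [0.5843, -0.1211, 0.0662]
ee_rot: [-3.141, -0.001, -1.639]
force: [-2.8, -2.4, 9.6]
width: 0.0004
gripper_force: 4.8
```

```bash
python3 -c "
from h import *
print(monitor.get_state()['force'])
a=grab('scene','s4');b=grab('wrist','w4')
c=cv2.resize(np.clip(a['color'][230:390,190:350]*1.5,0,255).astype(np.uint8),(400,400),interpolation=cv2.INTER_CUBIC)
d=cv2.resize(b['color'][100:300,220:420],(400,400),interpolation=cv2.INTER_CUBIC)
cv2.imwrite('pics/c5.png',np.hstack([c,d]))
for y in (0,5,10,13): print(y,[((proj(b,H(P,l))-[220,100])*2).round()+[400,0] for l in((0,-118-2+y,44),(0,-200+y-2,34))],[((proj(a,H(P,l))-[190,230])*2.5).round() for l in((0,-200+y,34),)])"
```

```text
[-2.83502291 -2.40311586  9.6476442 ]
0 [array([594., 154.]), array([ 594., -209.])] [array([ 27., 363.])]
5 [array([594., 174.]), array([ 594., -185.])] [array([ 33., 357.])]
10 [array([594., 193.]), array([ 594., -160.])] [array([ 39., 352.])]
13 [array([594., 205.]), array([ 594., -146.])] [array([ 43., 348.])]
```

View pics/c5.png

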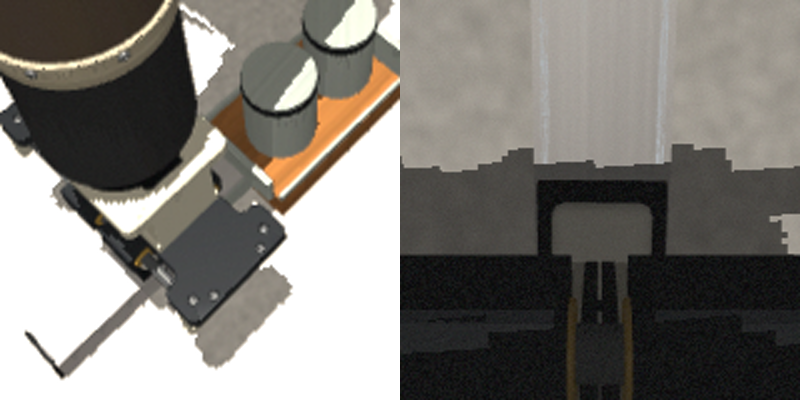

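The button's far edge is now at row 203, so the sleeve has moved about 12 mm with the pin out. Both canisters are upright. Next I lift off the button and push on the thumb plate.

>>> servo_tool(targets=[{"angular":[0,0,0],"xyz":[0,0,-0.6],"claw":0},{"angular":[0,0,0],"xyz":[0,0,-0.6],"claw":0},{"angular":[0,0,0],"xyz":[0,0,0],"claw":0},{"angular":[0,0,0],"xyz":[-0.2,0,0],"claw":0},{"angular":[0,0,0],"xyz":[-0.1,0,0],"claw":0},{"angular":[0,0,0],"xyz":[-0.1,0,0],"claw":0},{"angular":[0,0,0],"xyz":[-0.1,0,0],"claw":0},{"angular":[0,0,0],"xyz":[0,0,0],"claw":0}])

```text
t: 16.8
eef_pos: [0.5841, -0.1162, 0.0769]
ee_rot: [3.141, -0.001, -1.64]
force: [1.2, -5.3, -1.9]
width: 0.0006
gripper_force: 2.5
```

>>> servo_tool(targets=[{"angular":[0,0,0],"xyz":[-0.1,0,0],"claw":0},{"angular":[0,0,0],"xyz":[-0.1,0,0],"claw":0},{"angular":[0,0,0],"xyz":[-0.1,0,0],"claw":0},{"angular":[0,0,0],"xyz":[0,0,0],"claw":0}])

```text
t: 17.2
eef_pos: [0.5843, -0.1134, 0.0769]
ee_rot: [3.141, -0.001, -1.64]
force: [1.3, -6.1, -1.5]
width: 0.0003
gripper_force: 3.1
```

>>> servo_tool(targets=[{"angular":[0,0,0],"xyz":[-0.1,0,0],"claw":0},{"angular":[0,0,0],"xyz":[-0.1,0,0],"claw":0},{"angular":[0,0,0],"xyz":[-0.1,0,0],"claw":0},{"angular":[0,0,0],"xyz":[0,0,0],"claw":0}])

```text
t: 17.6
eef_pos: [0.5845, -0.1104, 0.0769]
ee_rot: [3.141, -0.001, -1.64]
force: [0.8, -6.4, -1.5]
width: 0.0004
gripper_force: 3.0
```

>>> servo_tool(targets=[{"angular":[0,0,0],"xyz":[-0.1,0,0],"claw":0},{"angular":[0,0,0],"xyz":[-0.1,0,0],"claw":0},{"angular":[0,0,0],"xyz":[-0.1,0,0],"claw":0},{"angular":[0,0,0],"xyz":[-0.1,0,0],"claw":0},{"angular":[0,0,0],"xyz":[0,0,0],"claw":0}])

```text
t: 18.1
eef_pos: [0.5849, -0.1065, 0.0769]
ee_rot: [3.141, -0.001, -1.64]
force: [0.8, -6.4, -1.4]
width: 0.0007
gripper_force: 3.0
```

>>> servo_tool(targets=[{"angular":[0,0,0],"xyz":[-0.1,0,0],"claw":0},{"angular":[0,0,0],"xyz":[-0.1,0,0],"claw":0},{"angular":[0,0,0],"xyz":[0,0,0],"claw":0}])

```text
t: 18.4
eef_pos: [0.585, -0.1045, 0.0769]
ee_rot: [3.141, -0.001, -1.64]
force: [1.0, -6.2, -1.7]
width: 0.0004
gripper_force: 3.1
```

>>> servo_tool(targets=[{"angular":[0,0,0],"xyz":[-0.08,0,0],"claw":0},{"angular":[0,0,0],"xyz":[-0.08,0,0],"claw":0},{"angular":[0,0,0],"xyz":[0,0,0],"claw":0}])

```text
t: 18.7
eef_pos: [0.5851, -0.1029, 0.0769]
ee_rot: [3.141, -0.001, -1.64]
force: [1.5, -6.5, -1.0]
width: 0.0006
gripper_force: 3.1
```

>>> servo_tool(targets=[{"angular":[0,0,0],"xyz":[-0.1,0,0],"claw":0},{"angular":[0,0,0],"xyz":[-0.1,0,0],"claw":0},{"angular":[0,0,0],"xyz":[0,0,0],"claw":0}])

```text
t: 19.0
eef_pos: [0.5853, -0.1009, 0.0769]
ee_rot: [3.141, -0.001, -1.64]
force: [1.4, -6.6, -2.1]
width: 0.0005
gripper_force: 3.0
```

>>> servo_tool(targets=[{"angular":[0,0,0],"xyz":[-0.1,0,0],"claw":0},{"angular":[0,0,0],"xyz":[-0.1,0,0],"claw":0},{"angular":[0,0,0],"xyz":[0,0,0],"claw":0}])

```text
t: 19.3
eef_pos: [0.5854, -0.099, 0.0769]
ee_rot: [3.141, -0.001, -1.64]
force: [1.1, -7.5, -1.2]
width: 0.0005
gripper_force: 3.4
```

>>> servo_tool(targets=[{"angular":[0,0,0],"xyz":[-0.1,0,0],"claw":0},{"angular":[0,0,0],"xyz":[-0.1,0,0],"claw":0},{"angular":[0,0,0],"xyz":[0,0,0],"claw":0}])

```text
t: 19.6
eef_pos: [0.5856, -0.0967, 0.0769]
ee_rot: [3.141, -0.001, -1.64]
force: [0.5, -2.7, -1.0]
width: 0.0007
gripper_force: 1.5
```

>>> servo_tool(targets=[{"angular":[0,0,0],"xyz":[-0.05,0,0],"claw":0},{"angular":[0,0,0],"xyz":[0,0,0],"claw":0}])

```text
t: 19.8
eef_pos: [0.5857, -0.0958, 0.0769]
ee_rot: [3.141, -0.0, -1.64]
force: [1.4, -4.9, -2.8]
width: 0.0008
gripper_force: 2.3
```

>>> servo_tool(targets=[{"angular":[0,0,0],"xyz":[-0.06,0,0],"claw":0},{"angular":[0,0,0],"xyz":[0,0,0],"claw":0}])

```text
t: 20.0
eef_pos: [0.5857, -0.095, 0.077]
ee_rot: [3.141, -0.0, -1.64]
force: [0.6, -5.1, -3.8]
width: 0.0005
gripper_force: 2.4
```

>>> servo_tool(targets=[{"angular":[0,0,0],"xyz":[-0.06,0,0],"claw":0},{"angular":[0,0,0],"xyz":[0,0,0],"claw":0}])

```text
t: 20.2
eef_pos: [0.5857, -0.0944, 0.0771]
ee_rot: [3.141, -0.0, -1.64]
force: [0.8, -4.1, -3.6]
width: 0.0004
gripper_force: 2.2
```

>>> servo_tool(targets=[{"angular":[0,0,0],"xyz":[-0.06,0,0],"claw":0},{"angular":[0,0,0],"xyz":[0,0,0],"claw":0}])

```text
t: 20.4
eef_pos: [0.5857, -0.0937, 0.0771]
ee_rot: [3.141, -0.0, -1.64]
force: [0.7, -4.5, -3.0]
width: 0.0003
gripper_force: 2.2
```

>>> servo_tool(targets=[{"angular":[0,0,0],"xyz":[-0.06,0,0],"claw":0},{"angular":[0,0,0],"xyz":[0,0,0],"claw":0}])

```text
t: 20.6
eef_pos: [0.5857, -0.0935, 0.0771]
ee_rot: [3.141, -0.001, -1.64]
force: [0.5, -8.0, -4.2]
width: 0.0004
gripper_force: 3.4
```

>>> servo_tool(targets=[{"angular":[0,0,0],"xyz":[-0.05,0,0],"claw":0},{"angular":[0,0,0],"xyz":[0,0,0],"claw":0}])

```text
t: 20.8
eef_pos: [0.5858, -0.0934, 0.0772]
ee_rot: [3.141, -0.001, -1.64]
force: [1.6, -9.1, -3.8]
width: 0.0006
gripper_force: 4.5
```

The force is climbing with no further movement, so the sleeve has stopped. I back off, rise clear and look.

>>> servo_tool(targets=[{"angular":[0,0,0],"xyz":[0.2,0,0],"claw":0},{"angular":[0,0,0],"xyz":[0.3,0,0],"claw":0},{"angular":[0,0,0],"xyz":[0,0,-1],"claw":0},{"angular":[0,0,0],"xyz":[0,0,-2],"claw":0},{"angular":[0,0,0],"xyz":[0,0,-2],"claw":0},{"angular":[0,0,0],"xyz":[2,0,-2],"claw":0},{"angular":[0,0,0],"xyz":[3,0,-3],"claw":0},{"angular":[0,0,0],"xyz":[3,0,-3],"claw":0},{"angular":[0,0,0],"xyz":[3,0,-3],"claw":0},{"angular":[0,0,0],"xyz":[3,0,-2],"claw":0},{"angular":[0,0,0],"xyz":[3,0,0],"claw":0},{"angular":[0,0,0],"xyz":[2,0,0],"claw":0},{"angular":[0,0,0],"xyz":[0,0,0],"claw":0}])

```text
t: 22.1
eef_pos: [0.5722, -0.289, 0.2582]
ee_rot: [-3.141, -0.0, -1.642]
force: [0.1, 0.1, -0.4]
width: 0.0004
gripper_force: 0.0
```

```bash
python3 -c "
from h import *
a=grab('scene','s6');b=grab('top','t6')
c=cv2.resize(np.clip(a['color'][200:350,210:360]*1.5,0,255).astype(np.uint8),(400,400),interpolation=cv2.INTER_CUBIC)
d=cv2.resize(np.clip(b['color'][120:220,300:500]*1.6,0,255).astype(np.uint8),(400,200),interpolation=cv2.INTER_CUBIC)
cv2.imwrite('pics/c6.png',np.hstack([c,np.vstack([d,d*0])]))
for y in (30,33,36):
  print(y,[(((proj(a,H(P,(x,-105-dy+y,z)))-[210,200])*400/150).round(),((proj(b,H(P,(x,-105-dy+y,z)))-[300,120])*2).round()+[400,0]) for x,dy,z in ((0,0,50),(0,0,45.5),(0,95,34))])"
```

```text
30 [(array([121., 319.]), array([654.,  98.])), (array([122., 321.]), array([653.,  99.])), (array([ 13., 432.]), array([745., 107.]))]
33 [(array([124., 315.]), array([651.,  98.])), (array([125., 318.]), array([650.,  99.])), (array([ 17., 428.]), array([742., 106.]))]
36 [(array([127., 312.]), array([648.,  97.])), (array([128., 315.]), array([647.,  99.])), (array([ 21., 425.]), array([739., 106.]))]
```

View pics/c6.png

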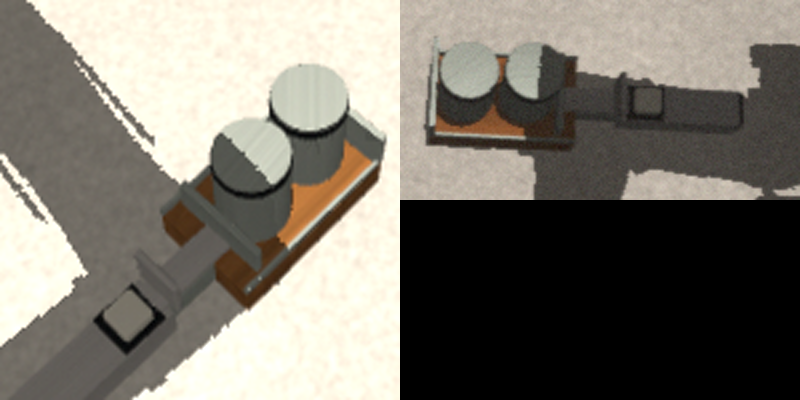

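>>> servo_tool(targets=[{"angular":[0,0,0],"xyz":[-2,0,0],"claw":0},{"angular":[0,0,0],"xyz":[-3,0,1],"claw":0},{"angular":[0,0,0],"xyz":[-3,0,2],"claw":0},{"angular":[0,0,0],"xyz":[-3,0,2],"claw":0},{"angular":[0,0,0],"xyz":[-3,0,2],"claw":0},{"angular":[0,0,0],"xyz":[-3,0,3],"claw":0},{"angular":[0,0,0],"xyz":[-1,0,3],"claw":0},{"angular":[0,0,0],"xyz":[0,0,2],"claw":0},{"angular":[0,0,0],"xyz":[0,0,2],"claw":0},{"angular":[0,0,0],"xyz":[0,0,1],"claw":0},{"angular":[0,0,0],"xyz":[0,0,0.2],"claw":0},{"angular":[0,0,0],"xyz":[0,0,0],"claw":0},{"angular":[0,0,0],"xyz":[0,0,0],"claw":0}])

```text
t: 23.5
eef_pos: [0.5857, -0.1075, 0.0764]
ee_rot: [-3.14, 0.0, -1.639]
force: [0.0, -0.1, 1.1]
width: 0.0007
gripper_force: 0.0
```

>>> servo_tool(targets=[{"angular":[0,0,0],"xyz":[0,0,0.2],"claw":0},{"angular":[0,0,0],"xyz":[0,0,0.1],"claw":0},{"angular":[0,0,0],"xyz":[0,0,0],"claw":0},{"angular":[0,0,0],"xyz":[0,0,0],"claw":0}])

```text
t: 23.9
eef_pos: [0.585, -0.1077, 0.0724]
ee_rot: [-3.141, 0.0, -1.64]
force: [0.1, -0.5, 0.3]
width: 0.0006
gripper_force: 0.0
```

>>> servo_tool(targets=[{"angular":[0,0,0],"xyz":[0,0,0.1],"claw":0},{"angular":[0,0,0],"xyz":[0,0,0],"claw":0},{"angular":[0,0,0],"xyz":[0,0,0],"claw":0}])

```text
t: 24.2
eef_pos: [0.585, -0.1077, 0.0715]
ee_rot: [-3.141, -0.0, -1.64]
force: [-0.5, -1.1, 4.2]
width: 0.0005
gripper_force: 2.0
```

>>> servo_tool(targets=[{"angular":[0,0,0],"xyz":[0,0,0.07],"claw":0},{"angular":[0,0,0],"xyz":[0,0,0],"claw":0},{"angular":[0,0,0],"xyz":[0,0,0],"claw":0}])

```text
t: 24.5
eef_pos: [0.5851, -0.1077, 0.0707]
ee_rot: [-3.141, -0.0, -1.64]
force: [-2.2, -1.3, 5.0]
width: 0.0002
gripper_force: 2.6
```

Contact is at the full-up height with the spring's preload, so the button is fully up in the hole. Retreating and handing in.

>>> servo_tool(targets=[{"angular":[0,0,0],"xyz":[0,0,-0.5],"claw":0},{"angular":[0,0,0],"xyz":[0,0,-1.5],"claw":0},{"angular":[0,0,0],"xyz":[0,0,-2.5],"claw":0},{"angular":[0,0,0],"xyz":[0,0,-3],"claw":0},{"angular":[0,0,0],"xyz":[1,0,-3],"claw":0},{"angular":[0,0,0],"xyz":[2,0,-2],"claw":0},{"angular":[0,0,0],"xyz":[2,0,-1],"claw":0},{"angular":[0,0,0],"xyz":[1,0,0],"claw":0},{"angular":[0,0,0],"xyz":[0,0,0],"claw":0},{"angular":[0,0,0],"xyz":[0,0,0],"claw":0}])

```text
t: 25.5
eef_pos: [0.5803, -0.1672, 0.2043]
ee_rot: [3.14, 0.0, -1.64]
force: [-0.3, -0.3, 0.2]
width: 0.001
gripper_force: 0.0
```

```bash
python3 -c "
from h import *
print(monitor.get_state()['force']); print(order.job_done())"
```

```text
[-0.26743459 -0.29868155  0.23078334]
the job is handed in; nothing more can be done
None
```

The canister stands upright beside its twin, and the sleeve is latched in the next hole, about 35 mm in. A light touch confirmed the button is fully up. The job was handed in at about 25.5 s, and no measured contact force on the holder passed about 11 N.

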